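Lever open the cutlery case with the spreader

ROBOT

A 7-joint arm with a two-finger parallel gripper is mounted at the origin on the work surface. World frame = base frame: x ahead of the robot, y to its left, z up, the work surface at z = 0. Lengths are in m, angles in degrees, forces in N, time in s.
With the tool pointing down it reaches from about 0.425 to 0.875 m from the base axis. Payload 4.7 kg.
Tool frame: the origin (TCP) lies at the very end of the fingers, on their centre line; the grasp point (between the pads) lies 19 mm behind it; z points along the fingers, y is the line along which they close (so a half turn about z gives the same grasp; the last joint's range is limited). The gripper opens to 87 mm and grips with 3 to 60 N. Pads are 19 mm wide; open, the fingers measure 117 mm over their backs; the gripper's body (75 mm by 190 mm) begins 51 mm behind the grasp point.
Start: joints at [0.808, 18.392, -4.016, 83.108, 1.295, 78.541, -3.26], TCP at [0.65, -0, 0.223] pointing down, gripper open.
Joint ranges: [-163.93, 163.93], [-17.29, 119.83], [-79.2, 71.16], [3.27, 140.29], [-89.18, 269.18], [5.43, 117.66], [-154.24, 154.24]. Speed limits (degrees/s): [147.25, 147.25, 180, 180, 180, 180, 180].

INTERFACE

Orientations are given as [roll, pitch, yaw] about the fixed x, y, z axes, in that order (R = Rz(yaw) Ry(pitch) Rx(roll)).
In Python, from cell import get_obs, cams, ticket, finder gives the robot as it stands.
- The arm moves only by the shell command python3 -m creep 'ROWS' [FORCE]. ROWS is text: rows parted by semicolons, each of 5 numbers parted by spaces: the shift along the world's x, y, z in m, then the turn about the world's z in degrees, then the finger opening in m, from 0 to 0.087. A call has 1 to 8 rows; each row shifts and turns the commanded pose from where the row before left it; what a row does not reach is not made up. A row lasts 1/8 s, in which the tool goes at most 62.5 mm and 10.7 degrees, less where a joint would pass 70% of its speed; a pose out of reach is approached as far as the arm can. A call with a gripper value outside its range is refused whole. The fingers move at their own pace and stop on an object; FORCE is the grip in N (left out, the last holds). Time passes only in rows, so rows that do not move let the fingers close. It gives the time, the measured TCP pose, the force, the opening and the grip force at its end, in the units of the state.
- get_obs(): the state, without advancing time (a new reading comes with each control period).
- cams.read_camera(name): name is "scene" or "side" or "wrist"; returns the picture (480x640x3 uint8, red, green, blue); there is no depth.
- cams.calibration(name): a dict with "fx", "fy", "cx", "cy" (pixels), "k1" (the pictures are not rectified: a ray, as slopes to the right and down, at radius r is drawn at 1 + k1 r^2 times it, then the intrinsics apply), "extrinsics" (4x4, takes a point from world to camera coordinates). Camera axes: x right, y down, z forward; pixel columns grow to the right and rows downward; lengths in m; the calibration is good to about 2 mm. A picture is of the moment at which its call begins: read the wrist's pose just before it. calibration takes no time and is no camera call; for the wrist camera it gives the pose at the moment of the call.
- ticket.sign_off(): hands the job in; it is judged then, once.
Trained networks look in the newest picture that a camera, given by its name, has taken for a name from the list of things; names that differ only in an ending like _2 or _b are one class to them, and where a whole thing is asked for, a point or a joint stands for the part that bears it (a point fixed in the world has none). Each returns a list of dicts, best first, with "p" (0 to 1); they miss things now and then, are a little off and sometimes report something else, mostly with a low value. They report only what shows in the picture. A call takes as long as a camera call. They do not tell look-alikes from the thing itself.
- finder.masks_of(name, camera): "mask" (480x640 bool, what is visible of it) and "xy" ([column, row] in pixels, amid what is visible of it).
- finder.tip_of(name, camera): "xy" ([column, row] in pixels: a listed point, or the origin of a listed thing).
The state is a dict: "time_s": time; "qpos": joint angles; "joint_velocities": joint speeds; "effort": joint torques, N m; "tool_pos": TCP position; "tool_rot": TCP orientation; "force": force on the tool from outside, world axes, zero at the start; "wrist_torque": the same for the moment, N m; "grip_width": finger opening in m; "grasp_force": force on a finger pad.
Only numpy, scipy, OpenCV 4.12 (cv2) and the standard library are available. Lean on these libraries where they do the work, as an engineer would, in place of code of your own. Each camera call takes 0.05 s, during which the arm holds its last target. There are 200 camera calls.

TASK

The finger tab of the grey cutlery case is gone, so pick up the flat-bladed spreader, slip its blade under the cover's front lip and lever the hinged cover wide open, to at least 60 degrees, so that it stays up by itself. Do not touch the cover with the gripper. Then lay the spreader flat on the bare counter, clear of the case and without dropping it, and leave the other things where they are.

Things in the scene. Friction and masses are not known exactly. Their poses are not given: they have to be found in the camera images.
- case: grey plastic cutlery case, fixed; a low box 90 mm deep (x), 216 long (y), 50 high, with hinged cover. Origin: centre of underside; x from lip side (nearest the robot) to hinge side, z up. Front wall face at x = -45 mm; from it a level ledge juts to x = -61, its top 41 mm up, all along: between ledge and closed cover's lip is a slot 9 mm high, 16 deep, its back closed by the wall
- hinge (a point): fixed point on the hinge line of the cover, in the middle of its length: case x = +45 mm, z = 50 mm. The hinge line runs along the case's y
- lip (a point): on the cover: middle of its front lip's lower edge, 107 mm from the hinge line; axes turn with the cover: x from lip to hinge, y along the lip, z out of its upper face. The cover is a flat grey plate 6 mm thick, 220 mm long, flat underneath, 70 g; closed, its underside is 50 mm above the counter and its lip overhangs the front wall by 17 mm
- cover (a joint): angle of the cover: 0 closed (level), growing as the lip swings up and away from the robot, stop at 1.75 rad. Starts closed or slightly ajar (up to 0.05). The hinge is stiff (about 0.10 N m of friction, no spring): the cover stays at any angle; lifting it at the lip takes about 1.3 N
- spreader: butter spreader lying flat on the counter left or right of the case, 60 g: straight square wooden handle 100 mm long, 18 wide, 18 high, and a flat steel blade straight on from it, 80 mm long, 22 wide, 3 thick, at half the handle's height. Origin: centre of the handle's underside; x along it towards the blade, z up
- spreader_grip (a point): point in the middle of the handle's section, 20 mm from the handle's centre towards the blade (near the centre of mass), 9 mm above the handle's underside
- spreader_tip (a point): middle of the blade's square end, 110 mm from spreader_grip, 9 mm above the handle's underside (mid-thickness of the 3 mm blade)
- teaspoon: steel teaspoon, 150 mm long, rounded bowl, lying on the counter on the other side from the spreader; leave alone. Origin: its underside, mid-length
- mug: white ceramic mug, 80 mm across, 90 mm high; leave alone. Origin: centre of its underside
- canister: empty clear acrylic canister, open on top, 90 mm across, 120 mm high; leave alone. Origin: centre of its underside
- bento: purple bento box, 106 x 176 mm, 59 mm high, beyond the case; leave alone. Origin: centre of its underside
- saucer: white saucer, 124 mm across, 16 mm high; leave alone. Origin: centre of its underside
- jar: small amber glass jar, 60 mm across, 75 mm high; leave alone. Origin: centre of its underside
- soap: white soap bottle, 64 mm across, 180 mm high; leave alone. Origin: centre of its underside
There are look-alikes about, which are no part of the job. Several things have the shape of the spreader; the one meant has the colours described above. Several things have the shape of the case; the one meant has the colours described above.

How it is judged (in metres and radians):
On the way:
1. the cover is up by 0.4 rad or more, borne by the spreader, with the blade's tip under the cover, inside its lip (value of joint cover above 0.4 rad and contact force between spreader and cover above 0.05 N and x of spreader_tip in the frame of lip above 0 m and z of spreader_tip in the frame of lip below 0.006 m), for 0.1 s.
At the end, for the whole second after the job is handed in: the cover stands still at more than 1.0 rad (57 degrees); the spreader lies flat and still on the counter (grip point and tip both less than 20 mm above it), not touching the case; nothing else displaced (value of joint cover above 1 rad and velocity of joint cover between -0.05 and 0.05 rad/s and height (world z) of each of spreader_grip, spreader_tip below 0.02 m and linear speed of spreader below 0.02 m/s and contact force between spreader and case below 0.05 N).
It fails at once if the robot touches the cover itself (more than 0.5 N) (contact force between any of the fingers, the arm and cover above 0.5 N).
It fails at once if the spreader is let go while its handle is more than 50 mm above the counter (height (world z) of spreader_grip above 0.05 m and contact force between the fingers and spreader below 0.05 N).
It fails at once if a bystander is displaced by more than 40 mm (distance of any of teaspoon, mug, canister, bento, saucer, jar, soap from where it was at the start of the episode above 0.04 m).
It also fails if it takes over 54 s, if anything falls off the work surface, if the arm or the gripper's body presses on something with over 40 N, if the wrist force passes 120 N, or if a joint passes its speed limit or range.

## Working session

There is one attempt and no reset: what is moved stays moved. The work goes in short steps, Python scripts to look and compute and a shell command to move; the robot and the scene stay as the last step left them, time stands still between calls to the robot, and variables do not carry over. Pictures are saved under pics/ and viewed, at most 10 in all, crops included, and the job is handed in when it is done.

```bash
ls; mkdir -p pics
cat > h.py <<'E'
import numpy as np, cv2
from cell import get_obs, cams, ticket, finder
def ray(cam,uv,c=None):
    c=c or cams.calibration(cam); E=np.array(c["extrinsics"])
    d=np.array([(uv[0]-c["cx"])/c["fx"],(uv[1]-c["cy"])/c["fy"]]); s=d.copy()
    for _ in range(20): s=d/(1+c["k1"]*(s@s))
    R=E[:3,:3]; o=-R.T@E[:3,3]; return o,R.T@np.r_[s,1]
def atz(cam,uv,z):
    o,d=ray(cam,uv); return o+d*(z-o[2])/d[2]
def proj(cam,P):
    c=cams.calibration(cam); E=np.array(c["extrinsics"]); p=E[:3,:3]@np.array(P)+E[:3,3]
    s=p[:2]/p[2]; s=s*(1+c["k1"]*(s@s)); return np.array([s[0]*c["fx"]+c["cx"],s[1]*c["fy"]+c["cy"]])
def snap(cam,name=None):
    im=cams.read_camera(cam)
    if name: cv2.imwrite(f"pics/{name}.png",im[:,:,::-1])
    return im
E
python3 - <<'E'
from h import *
for c in ("scene","side"):
    snap(c,c+"0")
    k=cams.calibration(c); E=np.array(k["extrinsics"]); print(c,(-E[:3,:3].T@E[:3,3]).round(3))
    for n in ("spreader","spreader_grip","spreader_tip","case","hinge","lip","teaspoon","mug","canister","bento","saucer","jar","soap"):
        print(n,[(np.round(d["xy"]).tolist(),round(d["p"],2),atz(c,d["xy"],{"hinge":.05,"lip":.05,"spreader_grip":.009,"spreader_tip":.009}.get(n,0)).round(3)[:2].tolist()) for d in finder.tip_of(n,c)[:4]])
print(get_obs()["time_s"])
E
```

```text
pics
scene [1.436 0.483 0.802]
spreader [([226.0, 219.0], 0.75, [0.491, -0.262]), ([229.0, 186.0], 0.72, [0.361, -0.342])]
spreader_grip []
spreader_tip [([179.0, 238.0], 0.8, [0.612, -0.302])]
case [([480.0, 224.0], 0.67, [0.215, 0.283]), ([303.0, 285.0], 0.57, [0.612, 0.02])]
hinge [([296.0, 282.0], 0.87, [0.664, 0.032]), ([483.0, 220.0], 0.66, [0.269, 0.296])]
lip [([485.0, 197.0], 0.63, [0.169, 0.273])]
teaspoon [([238.0, 333.0], 0.62, [0.793, -0.021]), ([440.0, 278.0], 0.56, [0.453, 0.263]), ([228.0, 220.0], 0.39, [0.489, -0.256])]
mug [([412.0, 379.0], 0.71, [0.743, 0.309]), ([317.0, 249.0], 0.45, [0.49, -0.014])]
canister [([136.0, 267.0], 0.68, [0.732, -0.323]), ([236.0, 332.0], 0.59, [0.794, -0.025])]
bento [([238.0, 334.0], 0.77, [0.796, -0.019])]
saucer []
jar [([143.0, 220.0], 0.8, [0.588, -0.43])]
soap [([507.0, 352.0], 0.71, [0.6, 0.44]), ([419.0, 380.0], 0.45, [0.739, 0.32])]
side [ 0.115 -1.188  1.086]
spreader [([342.0, 340.0], 0.89, [0.491, -0.254]), ([302.0, 384.0], 0.73, [0.359, -0.345])]
spreader_grip [([352.0, 339.0], 0.75, [0.514, -0.265]), ([293.0, 384.0], 0.68, [0.338, -0.347])]
spreader_tip [([241.0, 386.0], 0.88, [0.228, -0.312]), ([395.0, 339.0], 0.72, [0.607, -0.301]), ([292.0, 183.0], 0.41, [0.589, 0.436])]
case [([347.0, 259.0], 0.76, [0.617, 0.025]), ([192.0, 238.0], 0.63, [0.229, 0.276])]
hinge [([363.0, 239.0], 0.91, [0.665, 0.032]), ([200.0, 216.0], 0.88, [0.266, 0.307])]
lip [([327.0, 254.0], 0.76, [0.551, 0.008]), ([170.0, 226.0], 0.62, [0.174, 0.287])]
teaspoon [([267.0, 221.0], 0.66, [0.457, 0.276])]
mug [([349.0, 202.0], 0.56, [0.727, 0.283])]
canister [([441.0, 332.0], 0.81, [0.725, -0.314])]
bento []
saucer [([262.0, 194.0], 0.63, [0.486, 0.427]), ([362.0, 242.0], 0.5, [0.685, 0.081])]
jar [([409.0, 379.0], 0.7, [0.59, -0.418])]
soap [([297.0, 185.0], 0.66, [0.605, 0.434])]
1.4
```

View pics/scene0.png

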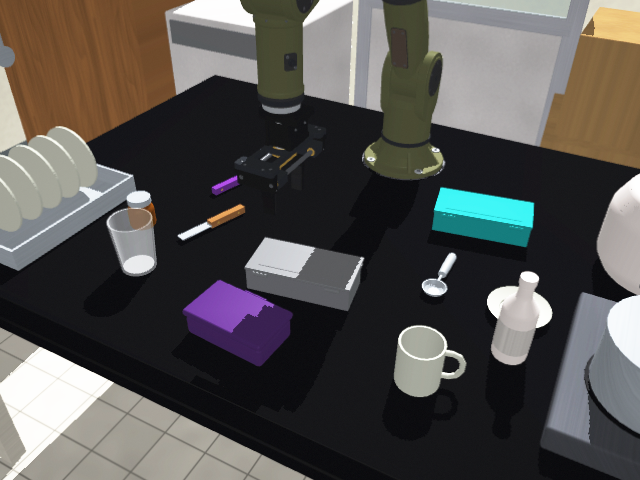

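View pics/side0.png

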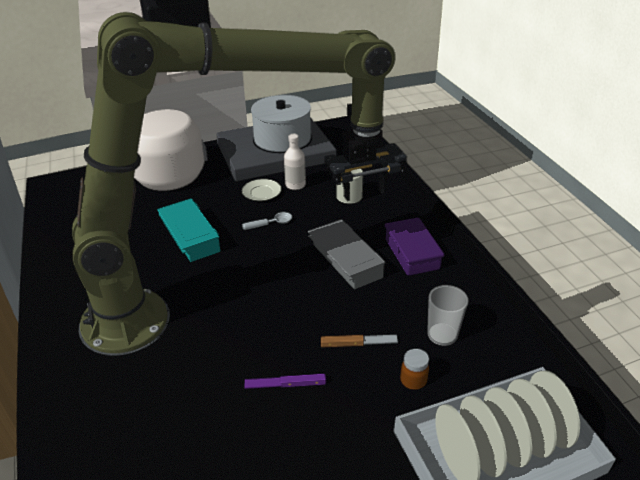

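The scene picture shows the grey case at about (303,285), the wooden spreader at (215,222) with its blade towards (180,238), and a purple look-alike at (226,186). The side view agrees: case (347,259), spreader (342,340) with tip (397,340). Next I'll fit silhouettes to refine the poses.

```bash
cat > fit.py <<'E'
from h import *
from scipy.optimize import minimize
def box(x0,x1,y0,y1,z0,z1): return np.array([[x,y,z] for x in(x0,x1) for y in(y0,y1) for z in(z0,z1)],float)
CASE=[box(-.045,.045,-.108,.108,0,.05),box(-.062,.045,-.11,.11,.05,.056)]
SPR=[box(-.05,.05,-.009,.009,0,.018),box(.05,.13,-.011,.011,.0075,.0105)]
def fit(parts,name,p0,cs=("scene","side")):
    ms={}
    for c in cs:
        snap(c); u=proj(c,[p0[0],p0[1],.02]); L=finder.masks_of(name,c)
        L=[d for d in L if np.hypot(*(np.array(d["xy"])-u))<40]
        if L: ms[c]=L[0]["mask"]; print(c,L[0]["p"],ms[c].sum())
    cal={c:cams.calibration(c) for c in ms}
    def cost(p,full=False):
        t=0;r=[]
        C,S=np.cos(p[2]),np.sin(p[2]); 
        for c,m in ms.items():
            k=cal[c];E=np.array(k["extrinsics"]);im=np.zeros((1920,2560),np.uint8)
            for b in parts:
                w=np.c_[b[:,0]*C-b[:,1]*S+p[0],b[:,0]*S+b[:,1]*C+p[1],b[:,2]]@E[:3,:3].T+E[:3,3]
                s=w[:,:2]/w[:,2:];s=s*(1+k["k1"]*(s**2).sum(1)[:,None])
                q=s*[k["fx"],k["fy"]]+[k["cx"],k["cy"]]
                cv2.fillConvexPoly(im,cv2.convexHull(((q+.5)*64).round().astype(np.int32)),255,shift=4)
            a=cv2.resize(im,(640,480),interpolation=cv2.INTER_AREA)/255.
            i=np.minimum(a,m).sum()/np.maximum(a,m).sum(); t-=i; r.append(round(i,3))
        return r if full else t
    best=None
    for d in (-.1,0,.1):
        s=np.array(p0)+[0,0,d]
        r=minimize(cost,s,method="Nelder-Mead",options=dict(initial_simplex=s+np.vstack([np.zeros(3),np.diag([.01,.01,.08])]),xatol=1e-4,fatol=1e-4))
        if best is None or r.fun<best.fun: best=r
    print(name,best.x[:2].round(4),np.degrees(best.x[2]).round(2),cost(best.x,True)); return best.x
E
python3 - <<'E'
from fit import *
fit(CASE,"case",[.615,.022,.21]); fit(SPR,"spreader",[.491,-.258,-.36])
o=get_obs(); print(o["tool_pos"],o["tool_rot"],o["grip_width"],o["time_s"])
E
```

```text
scene 0.58 6043
side 0.8 2900
case [0.614  0.0204] 10.08 [np.float64(0.978), np.float64(0.963)]
scene 0.78 265
side 0.68 503
spreader [ 0.4864 -0.2603] -17.98 [np.float64(0.0), np.float64(0.685)]
[ 6.50012608e-01 -6.39609046e-06  2.22591982e-01] [1.79995786e+02 2.17313059e-03 9.00021437e+01] 0.08716007822058558 1.8
```

```bash
python3 -m creep '-0.02 -0.038 0 10 0.087;-0.02 -0.038 0 10 0.087;-0.02 -0.038 0 10 0.087;-0.02 -0.038 0 10 0.087;-0.02 -0.038 0 10 0.087;-0.02 -0.038 0 10 0.087;-0.02 -0.037 0 10.5 0.087;0 0 0 0 0.087'
python3 - <<'E'
from fit import *
snap("wrist","w1")
for n in ("spreader","spreader_grip","spreader_tip"):
    print(n,[(np.round(d["xy"]).tolist(),round(d["p"],2),atz("wrist",d["xy"],.009).round(4)[:2].tolist()) for d in finder.tip_of(n,"wrist")[:4]])
fit(SPR,"spreader",[.491,-.258,-.36],("side","wrist"))
fit(SPR,"spreader",[.491,-.258,-.36],("scene",))
o=get_obs(); print(o["tool_pos"],o["tool_rot"],o["grip_width"],o["time_s"])
E
```

```text
time_s: 2.8
tool_pos: [0.5075, -0.2697, 0.2228]
tool_rot: [-179.9, 0.0, 160.1]
force: [0.5, -0.4, 0.2]
grip_width: 0.0871
grasp_force: 0.0
spreader [([218.0, 107.0], 0.64, [0.3708, -0.3325]), ([328.0, 189.0], 0.61, [0.4904, -0.2536])]
spreader_grip [([209.0, 85.0], 0.69, [0.3488, -0.3312]), ([332.0, 211.0], 0.56, [0.515, -0.2558])]
spreader_tip [([333.0, 299.0], 0.74, [0.6182, -0.2905])]
side 0.84 635
wrist 0.96 2647
spreader [ 0.489  -0.2609] -17.6 [np.float64(0.841), np.float64(0.943)]
scene 0.72 674
spreader [ 0.4894 -0.2621] -17.51 [np.float64(0.896)]
[ 0.51037922 -0.26440104  0.2225542 ] [1.79993171e+02 2.43815735e-03 1.60558524e+02] 0.08691287134746448 3.3
```

View pics/w1.png

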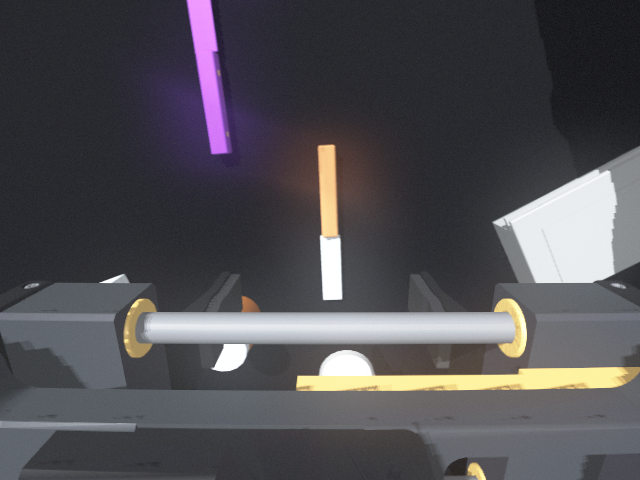

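The wrist picture shows the wooden spreader centred, with its handle at (328,190) and its tip at (333,299). I'll descend and grip it.

```bash
python3 -m creep '-0.002 -0.003 -0.05 2 0.087;0 0 -0.06 0 0.087;0 0 -0.06 0 0.06;0 0 -0.03 0 0.05;0 0 -0.013 0 0.045;0 0 -0.005 0 0.045;0 0 0 0 0.045' 50
python3 -m creep '0 0 0 0 0.03;0 0 0 0 0.01;0 0 0 0 0.005;0 0 0 0 0.005;0 0 0 0 0.005' 50
python3 -m creep '0 0 0.02 0 0.005;0 0 0.05 0 0.005;0 0 0.05 0 0.005;0 0 0 0 0.005' 50
python3 - <<'E'
from h import *
snap("side","s2"); snap("wrist")
a=cv2.imread("pics/s2.png")[230:400,270:470]; cv2.imwrite("pics/s2c.png",cv2.resize(a,None,fx=4,fy=3.5,interpolation=2)[:600])
for n in ("spreader_grip","spreader_tip"):
    print(n,[(np.round(d["xy"]).tolist(),round(d["p"],2)) for d in finder.tip_of(n,"wrist")[:4]])
E
```

```text
time_s: 4.18
tool_pos: [0.509, -0.2684, 0.0057]
tool_rot: [-180.0, 0.1, 162.5]
force: [0.6, -0.3, 1.4]
grip_width: 0.048
grasp_force: 0.0
time_s: 4.8
tool_pos: [0.5082, -0.268, 0.0049]
tool_rot: [180.0, 0.0, 162.5]
force: [-0.8, 0.6, 3.3]
grip_width: 0.0174
grasp_force: 50.0
time_s: 5.3
tool_pos: [0.5109, -0.2695, 0.1293]
tool_rot: [-179.9, 0.5, 162.5]
force: [-0.1, -0.1, -1.1]
grip_width: 0.0177
grasp_force: 50.0
spreader_grip [([175.0, 53.0], 0.91), ([327.0, 295.0], 0.7)]
spreader_tip []
```

View pics/s2c.png

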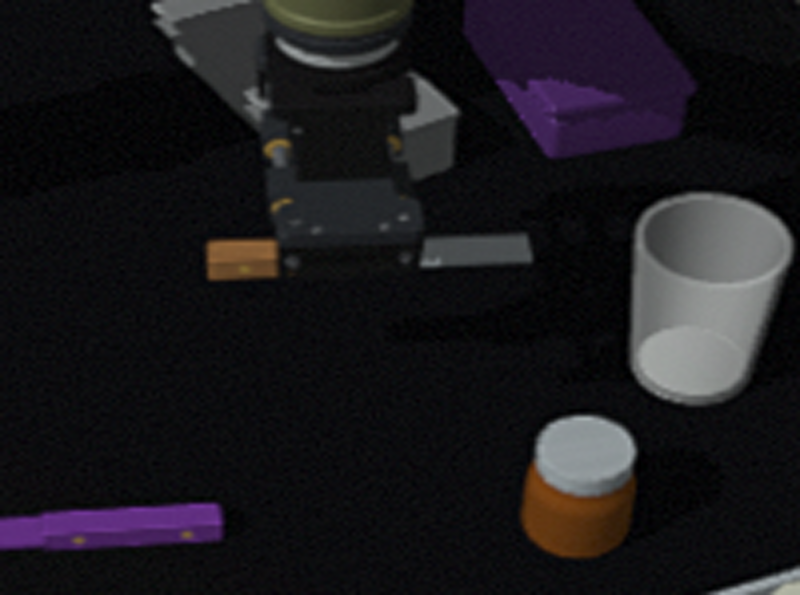

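The side crop shows the spreader held level, handle at left and blade tip at about (530,245) in the crop. I'll bring it in front of the lip.

```bash
python3 -m creep '-0.0125 0.043 0 4.6 0.005;-0.0125 0.043 0 4.6 0.005;-0.0125 0.043 0 4.6 0.005;-0.0125 0.043 0 4.6 0.005;-0.0125 0.042 0 4.6 0.005;-0.0125 0.042 0 4.5 0.005;0 0 -0.04 0 0.005;0 0 0 0 0.005' 60
cat > look.py <<'E'
import sys
from h import *
def tri(ps):
    A=np.zeros((3,3));b=np.zeros(3)
    for o,d in ps:
        d=d/np.linalg.norm(d);M=np.eye(3)-np.outer(d,d);A+=M;b+=M@o
    return np.linalg.solve(A,b)
n=sys.argv[1]
for c in ("scene","side"): snap(c,n+c)
for nm in ("spreader_tip","lip","hinge"):
    ps=[]
    for c in ("scene","side"):
        L=[d for d in finder.tip_of(nm,c) if np.hypot(*(atz(c,d["xy"],.05)[:2]-[.57,.02]))<.16]
        if L: ps.append(ray(c,L[0]["xy"])); print(nm,c,np.round(L[0]["xy"]),round(L[0]["p"],2))
    if len(ps)==2: print(nm,tri(ps).round(4))
o=get_obs(); print(o["tool_pos"].round(4) if hasattr(o["tool_pos"],"round") else o["tool_pos"],o["tool_rot"],o["force"],o["time_s"])
E
python3 look.py a
python3 - <<'E'
import cv2
a=cv2.imread("pics/ascene.png")[170:320,230:430]; b=cv2.imread("pics/aside.png")[190:340,240:440]
cv2.imwrite("pics/a.png",cv2.resize(cv2.vconcat([a,b]),None,fx=3,fy=2,interpolation=2)[:600])
E
```

```text
time_s: 6.5
tool_pos: [0.4292, -0.0117, 0.0812]
tool_rot: [179.9, -0.5, -169.9]
force: [-0.9, -0.3, -0.8]
grip_width: 0.0172
grasp_force: 60.0
spreader_tip scene [315. 230.] 0.77
spreader_tip side [321. 245.] 0.78
spreader_tip [0.5349 0.0055 0.0871]
lip scene [312. 249.] 0.97
lip side [324. 256.] 0.84
lip [0.5448 0.0053 0.0443]
hinge side [363. 241.] 0.89
[ 0.4337 -0.0123  0.0853] [-1.79987127e+02  7.69451461e-02 -1.70041578e+02] [ 0.0276671   0.64608691 -0.32798067] 6.9
```

View pics/a.png

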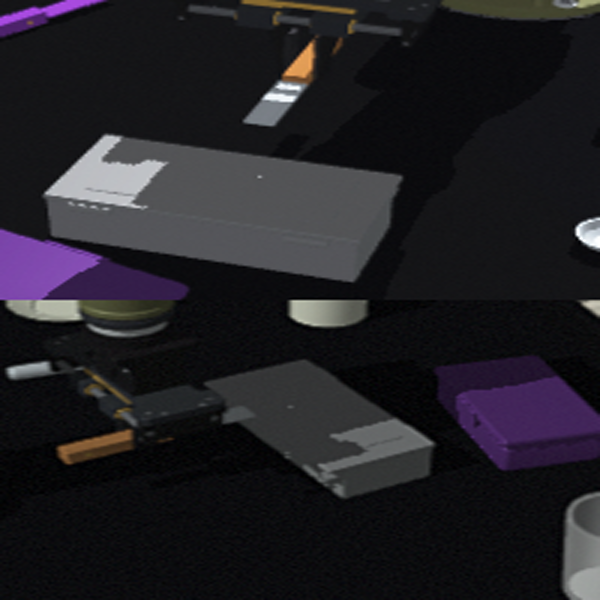

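The pictures show the blade tip roughly 10 mm in front of the lip, level and above it: tip at (262,122) in the upper crop, (240,412) in the lower. I'll lower it, check the force, then insert.

```bash
python3 -m creep '0 0 -0.025 0 0.005;0 0 -0.019 0 0.005;0 0 0 0 0.005;0 0 0 0 0.005' 60
python3 look.py b
python3 - <<'E'
import cv2
a=cv2.imread("pics/bscene.png")[190:310,230:390]; b=cv2.imread("pics/bside.png")[200:320,260:420]
cv2.imwrite("pics/b.png",cv2.resize(cv2.hconcat([a,b]),None,fx=2.5,fy=2.5,interpolation=2))
E
```

```text
time_s: 7.4
tool_pos: [0.4337, -0.0121, 0.0414]
tool_rot: [-180.0, 0.1, -170.0]
force: [0.3, 0.5, -0.3]
grip_width: 0.0174
grasp_force: 60.0
spreader_tip scene [316. 248.] 0.81
spreader_tip side [324. 258.] 0.69
spreader_tip [0.5389 0.007  0.0408]
lip side [329. 255.] 0.6
hinge scene [299. 279.] 0.88
[ 0.4332 -0.012   0.0409] [-1.79995352e+02  3.04331432e-02 -1.69999403e+02] [ 0.19692748 -0.3255848  -1.15654358] 7.8
```

View pics/b.png

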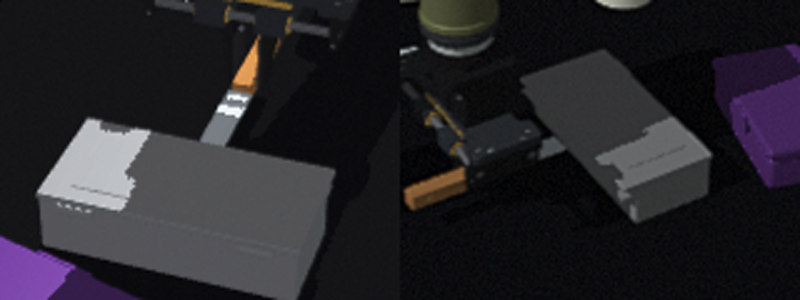

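```bash
python3 -m creep '0.005 0.0009 0.001 0 0.005;0.005 0.0009 0 0 0.005;0.004 0.0007 0 0 0.005;0 0 0 0 0.005'; python3 -m creep '0.004 0.0007 0 0 0.005;0.003 0.0005 0 0 0.005;0 0 0 0 0.005;0 0 0 0 0.005'
```

```text
time_s: 8.3
tool_pos: [0.4474, -0.0094, 0.0415]
tool_rot: [180.0, 0.0, -170.0]
force: [0.6, 0.4, -0.7]
grip_width: 0.0175
grasp_force: 60.0
time_s: 8.8
tool_pos: [0.4539, -0.0083, 0.0415]
tool_rot: [180.0, -0.0, -170.0]
force: [-0.1, -0.1, -0.5]
grip_width: 0.0174
grasp_force: 60.0
```

```bash
python3 -m creep '0.003 0.0005 0 0 0.005;0 0 0 0 0.005;0 0 0 0 0.005'; python3 -m creep '0.002 0.0004 0 0 0.005;0 0 0 0 0.005;0 0 0 0 0.005';python3 -m creep '0.002 0.0004 0 0 0.005;0 0 0 0 0.005;0 0 0 0 0.005'
```

```text
time_s: 9.18
tool_pos: [0.457, -0.0078, 0.0416]
tool_rot: [180.0, -0.0, -170.0]
force: [0.7, -1.0, -0.6]
grip_width: 0.0177
grasp_force: 60.0
time_s: 9.55
tool_pos: [0.459, -0.0074, 0.0415]
tool_rot: [180.0, -0.0, -170.0]
force: [0.7, -0.0, -0.3]
grip_width: 0.0175
grasp_force: 60.0
time_s: 9.93
tool_pos: [0.461, -0.007, 0.0416]
tool_rot: [180.0, -0.0, -170.0]
force: [-0.2, -0.3, -1.7]
grip_width: 0.0176
grasp_force: 60.0
```

Fully inserted with no contact force. I'll lift along the arc: a first part, then check.

```bash
python3 -m creep '0 0 0.004 0 0.005;0 0 0.005 0 0.005;0 0 0.006 0 0.005;0.001 0 0.006 0 0.005;0.003 0.0005 0.009 0 0.005;0.003 0.0005 0.009 0 0.005;0 0 0 0 0.005;0 0 0 0 0.005'
python3 look.py c
python3 - <<'E'
import cv2
a=cv2.imread("pics/cscene.png")[170:310,230:390]; b=cv2.imread("pics/cside.png")[180:320,260:420]
cv2.imwrite("pics/c.png",cv2.resize(cv2.hconcat([a,b]),None,fx=2.5,fy=2.5,interpolation=2))
E
```

```text
time_s: 10.92
tool_pos: [0.4687, -0.006, 0.0809]
tool_rot: [-180.0, 0.1, -170.0]
force: [0.6, 0.3, -0.9]
grip_width: 0.0171
grasp_force: 60.0
spreader_tip scene [310. 243.] 0.58
spreader_tip side [333. 244.] 0.64
spreader_tip [0.5689 0.0096 0.0764]
lip scene [313. 234.] 0.67
lip side [329. 243.] 0.84
lip [0.5545 0.0077 0.0872]
hinge scene [297. 281.] 0.83
hinge side [361. 241.] 0.57
hinge [0.6589 0.0304 0.0488]
[ 0.468  -0.006   0.0805] [ 1.79993117e+02  4.16797483e-03 -1.69997264e+02] [ 0.76568134 -0.39939704 -1.00757866] 11.325
```

View pics/c.png

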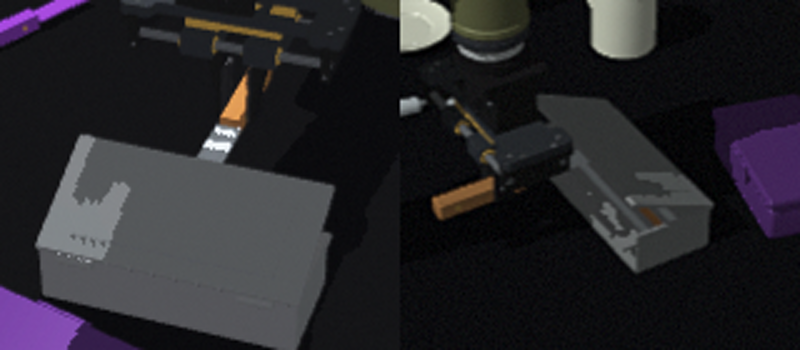

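The cover is lifting on the blade: lip at z≈0.087, tip 14 mm inside it. I'll continue the arc.

```bash
python3 -m creep '0.0042 0.0007 0.008 0 0.005;0.0049 0.0009 0.0077 0 0.005;0.0055 0.001 0.0072 0 0.005;0.0062 0.0011 0.0067 0 0.005;0.0068 0.0012 0.006 0 0.005;0.0074 0.0013 0.0053 0 0.005;0 0 0 0 0.005;0 0 0 0 0.005'
python3 look.py d
```

```text
time_s: 12.32
tool_pos: [0.5034, 0.0004, 0.1215]
tool_rot: [180.0, 0.0, -170.0]
force: [-1.0, -0.6, -0.8]
grip_width: 0.0175
grasp_force: 60.0
spreader_tip scene [305. 236.] 0.56
spreader_tip side [346. 226.] 0.74
spreader_tip [0.607  0.0188 0.1209]
lip scene [307. 225.] 0.83
lip side [344. 225.] 0.55
lip [0.5956 0.0131 0.1344]
hinge scene [296. 279.] 0.66
[5.030e-01 2.000e-04 1.215e-01] [ 1.79997618e+02  5.83836107e-03 -1.69999127e+02] [ 0.71564348 -0.4871245  -0.04546564] 12.725
```

```bash
python3 -m creep '0.0079 0.0014 0.0045 0 0.005;0.0083 0.0015 0.0037 0 0.005;0.0086 0.0015 0.0029 0 0.005;0.0087 0.0015 0.002 0 0.005;0.008 0.0014 0.001 0 0.005;0 0 0 0 0.005;0 0 0 0 0.005'
python3 look.py e
python3 - <<'E'
import cv2
a=cv2.imread("pics/escene.png")[150:310,230:390]; b=cv2.imread("pics/eside.png")[160:320,260:420]
cv2.imwrite("pics/e.png",cv2.resize(cv2.hconcat([a,b]),None,fx=2.5,fy=2.5,interpolation=2))
E
```

```text
time_s: 13.6
tool_pos: [0.5447, 0.0077, 0.1356]
tool_rot: [180.0, 0.0, -170.0]
force: [0.2, -0.7, -0.9]
grip_width: 0.0176
grasp_force: 60.0
spreader_tip scene [296. 243.] 0.75
lip scene [300. 235.] 0.81
hinge scene [296. 280.] 0.74
hinge side [363. 243.] 0.68
hinge [0.659  0.0252 0.0455]
[0.5445 0.0075 0.1357] [ 1.79997220e+02  1.23115546e-02 -1.70000720e+02] [ 0.00256283  0.31836175 -1.20129408] 14.0
```

View pics/e.png

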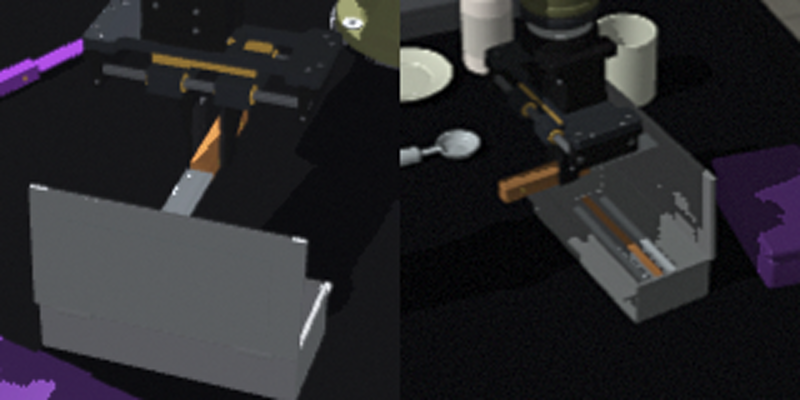

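The cover stands almost vertical at about 1.4 rad. I'll back off and return the spreader to its original spot.

```bash
python3 -m creep '-0.012 -0.002 0 0 0.005;-0.024 -0.0045 0 0 0.005;-0.024 -0.004 0 0 0.005;-0.024 -0.0045 0 0 0.005;-0.024 -0.004 0 0 0.005;0 0 0 0 0.005'
python3 -m creep '0.012 -0.043 0 -4.6 0.005;0.012 -0.043 0 -4.6 0.005;0.012 -0.043 0 -4.6 0.005;0.012 -0.043 0 -4.6 0.005;0.012 -0.042 0 -4.6 0.005;0.012 -0.042 0 -4.5 0.005;0 0 0 0 0.005;0 0 0 0 0.005'
python3 -m creep '0 0 -0.04 0 0.005;0 0 -0.04 0 0.005;0 0 -0.02 0 0.005;0 0 -0.01 0 0.005;0 0 0 0 0.005;0 0 0 0 0.005'
```

```text
time_s: 14.75
tool_pos: [0.4348, -0.0121, 0.1355]
tool_rot: [-180.0, -0.0, -170.1]
force: [0.6, 0.5, -0.2]
grip_width: 0.0174
grasp_force: 60.0
time_s: 15.75
tool_pos: [0.5088, -0.2666, 0.1351]
tool_rot: [179.9, -0.0, 162.6]
force: [-0.6, 0.4, -0.7]
grip_width: 0.0172
grasp_force: 60.0
time_s: 16.5
tool_pos: [0.5095, -0.2676, 0.0268]
tool_rot: [-180.0, 0.1, 162.5]
force: [0.7, -0.0, -0.6]
grip_width: 0.0174
grasp_force: 60.0
```

```bash
python3 -m creep '0 0 -0.01 0 0.005;0 0 -0.006 0 0.005;0 0 -0.003 0 0.005;0 0 0 0 0.005;0 0 0 0 0.005'
python3 -m creep '0 0 -0.001 0 0.005;0 0 -0.001 0 0.005;0 0 0 0 0.005;0 0 0 0 0.005'
```

```text
time_s: 17.12
tool_pos: [0.5086, -0.2676, 0.0067]
tool_rot: [180.0, 0.0, 162.5]
force: [-0.5, 0.2, -0.7]
grip_width: 0.0174
grasp_force: 60.0
time_s: 17.62
tool_pos: [0.5087, -0.2676, 0.0049]
tool_rot: [180.0, 0.0, 162.5]
force: [-0.7, -0.4, 3.7]
grip_width: 0.0174
grasp_force: 60.0
```

Contact with the counter. I'll release, rise and check.

```bash
python3 -m creep '0 0 0 0 0.025;0 0 0 0 0.04;0 0 0 0 0.05;0 0 0 0 0.05'
python3 -m creep '0 0 0.02 0 0.05;0 0 0.05 0 0.05;0 0 0.06 0 0.05;0 0 0.06 0 0.05;0 0 0 0 0.05;0 0 0 0 0.05;0 0 0 0 0.05'
python3 - <<'E'
from fit import *
fit(SPR,"spreader",[.489,-.261,-.305],("side","wrist"))
snap("side","f")
E
```

```text
time_s: 18.12
tool_pos: [0.5085, -0.2675, 0.0045]
tool_rot: [180.0, -0.0, 162.5]
force: [0.7, -0.5, -0.2]
grip_width: 0.0456
grasp_force: 0.0
time_s: 19.0
tool_pos: [0.5074, -0.267, 0.1925]
tool_rot: [180.0, -0.2, 162.5]
force: [-0.9, -0.5, 0.5]
grip_width: 0.0503
grasp_force: 0.0
side 0.88 656
spreader [ 0.4878 -0.2616] -17.41 [np.float64(0.872)]
```

View pics/f.png

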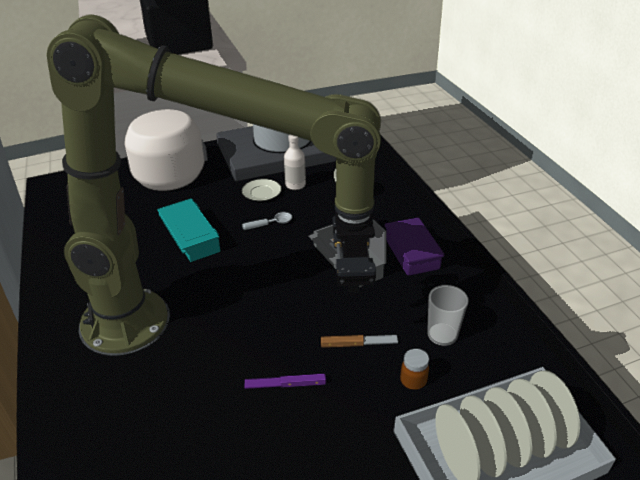

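The picture shows the spreader flat on the counter (345,341), the cover standing up behind the gripper (378,240) and everything else in place, so I'm handing in.

```bash
python3 -c "
from cell import ticket
print(ticket.sign_off())"
```

```text
the job is handed in; nothing more can be done
None
```

The job is handed in (the sign-off gave no verdict): the spreader levered the cover open to an estimated 80 degrees and it was still up when last seen, the spreader lies flat on the counter where it started, and the other things looked unmoved.

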